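# Sort the pile of repaired padlocks onto their mats

### The arm

A 6-joint arm with a two-finger parallel gripper is mounted at the origin on the work surface. World frame = base frame: x ahead of the robot, y to its left, z up, the work surface at z = 0. Lengths are in m, angles in rad, forces in N, time in s.
With the tool pointing down it reaches from about 0.3 to 0.775 m from the base axis. Payload 14.6 kg.
Tool frame: the origin (TCP) lies at the very end of the fingers, on their centre line; the grasp point (between the pads) lies 19 mm behind it; z points along the fingers, y is the line along which they close (so a half turn about z gives the same grasp; the last joint's range is limited). The gripper opens to 94 mm and grips with 3 to 60 N. Pads are 16 mm wide; open, the fingers measure 119 mm over their backs; the gripper's body (75 mm by 177 mm) begins 78 mm behind the grasp point.
Start: joints at [1.203, 0.3, 1.521, -0, 1.321, -0.067], TCP at [0.163, 0.525, 0.205] pointing down, gripper open.
Joint ranges: [-3.03, 3.03], [-0.79, 2.21], [0.23, 2.52], [-1.04, 4.18], [0, 3.07], [-2.55, 2.55]. Speed limits (rad/s): [2.22, 2.22, 2.57, 3.14, 3.14, 3.14].

### API

Orientations are given as [roll, pitch, yaw] about the fixed x, y, z axes, in that order (R = Rz(yaw) Ry(pitch) Rx(roll)).
In Python, from station import ctrl gives the robot as it stands.
- The arm moves only by the tool move_arm, never from a script. Its argument "increments" is a list of rows, each a list of 7 numbers: the opening, from 0 (shut) to 1 (fully open), then the shift along the tool's x, y, z in units of 50 mm (1.0 is 50 mm), then the turn, a rotation vector about the tool's x, y, z in rad. In form: [[claw, tx, ty, tz, rx, ry, rz], ...]. A call has 1 to 20 rows; each row shifts and turns the commanded pose from where the row before left it, along the tool's axes as they then stand; what a row does not reach is not made up. A row lasts 1/10 s, in which the tool goes at most 50 mm and 8.59 degrees, less where a joint would pass 70% of its speed; a pose out of reach is approached as far as the arm can. A call is refused whole if a number of a shift passes 1 or a number of a turn 0.15, either way. A call with a gripper value outside its range is refused whole. The fingers move at their own pace and stop on an object; "force" is the grip in N (left out, the last holds). Time passes only in rows, so rows that do not move let the fingers close. It gives the time, the measured TCP pose, the force, the opening and the grip force at its end, in the units of the state.
- ctrl.get_obs(): the state, without advancing time (a new reading comes with each control period).
- ctrl.camera(name): name is "scene" or "top" or "wrist"; returns a dict with "color" (480x640x3 uint8, blue, green, red), "K" (3x3 intrinsics, pixels), "distortion" ([k1, k2, p1, p2, k3] as OpenCV has them; the pictures are not rectified), "pose" (4x4, takes a point from camera to world coordinates); the wrist camera has in their place "tool_from_camera" (4x4, takes a point from camera to tool coordinates, whose origin is the TCP and whose axes are the flange's). Camera axes: x right, y down, z forward; pixel columns grow to the right and rows downward; lengths in m; the calibration is good to about 2 mm. A picture is of the moment at which its call begins: read the wrist's pose just before it. There is no depth.
- ctrl.hand_in(): hands the job in; it is judged then, once.
Trained networks look in a picture, given as the dict that the camera call returned (one of the last four; its "shot" number tells which), for a name from the list of things; names that differ only in an ending like _2 or _b are one class to them, and where a whole thing is asked for, a point or a joint stands for the part that bears it (a point fixed in the world has none). Each returns a list of dicts, best first, with "conf" (0 to 1); they miss things now and then, are a little off and sometimes report something else, mostly with a low value. They report only what shows in the picture. A call takes as long as a camera call. They do not tell look-alikes from the thing itself.
- ctrl.cut_out(name, picture): "mask" (480x640 bool, what is visible of it) and "centre" ([row, column] in pixels, amid what is visible of it).
The state is a dict: "time_s": time; "qpos": joint angles; "joint_vel": joint speeds; "tau": joint torques, N m; "ee_pos": TCP position; "eef_rot": TCP orientation; "force": force on the tool from outside, world axes, zero at the start; "moment": the same for the moment, N m; "grip_width": finger opening in m; "grip_force": force on a finger pad.
Only numpy, scipy, OpenCV 4.12 (cv2) and the standard library are available. Lean on these libraries where they do the work, as an engineer would, in place of code of your own. Each camera call takes 0.05 s, during which the arm holds its last target. There are 200 camera calls.

### The job

Take the pile of padlocks apart from the top down, one piece at a time, and lay each padlock flat in the middle of the mat of its own colour, the same way up as it lies in the pile (which way its shackle points does not matter). When the orange case underneath is empty, lay it lengthwise and square in the middle of the long black mat. Set everything down gently without dropping it, and let go of it all.

Things in the scene. Friction and masses are not known exactly. Their poses are not given: they have to be found in the camera images.
- red_padlock: LARGE red padlock lying flat: red body 56 (own x) x 52 (own y) x 24 mm thick, steel shackle 8 mm thick projecting 34 mm beyond the body on own +x. 0.2-0.3 kg. Origin: centre of the body's underside (shackle not counted); z up. Starts on the orange case with a small padlock on top of it. Take it across the 52 mm width (fingers closing along own y).
- blue_padlock: LARGE blue padlock lying flat: blue body 56 (own x) x 52 (own y) x 24 mm thick, steel shackle 8 mm thick projecting 34 mm beyond the body on own +x. 0.2-0.3 kg. Origin: centre of the body's underside (shackle not counted); z up. Starts on the orange case with a small padlock on top of it. Take it across the 52 mm width (fingers closing along own y).
- yellow_padlock: SMALL yellow padlock lying flat: yellow body 42 (own x) x 36 (own y) x 20 mm thick, steel shackle 6 mm thick projecting 26 mm beyond the body on own +x. 0.1-0.15 kg. Origin: centre of the body's underside (shackle not counted); z up. Starts on top of one of the large padlocks. Take it across the 36 mm width (fingers closing along own y).
- green_padlock: SMALL green padlock lying flat: green body 42 (own x) x 36 (own y) x 20 mm thick, steel shackle 6 mm thick projecting 26 mm beyond the body on own +x. 0.1-0.15 kg. Origin: centre of the body's underside (shackle not counted); z up. Starts on top of one of the large padlocks. Take it across the 36 mm width (fingers closing along own y).
- case: long flat rigid orange plastic case, latched shut, 58 (own x) x 220 (own y) x 30 mm high, 0.3-0.45 kg, bottom of the pile, on the bench. The large padlocks lie side by side on it, each about 58 mm from its middle along its length. Origin: centre of its underside; z up. Once empty, take it across the 58 mm width at its middle.
- red_mat: flat square red mat, 90 x 90 x 3 mm, fixed to the bench, place of the red padlock. Origin: centre of its underside, on the bench; the top is 3 mm higher.
- blue_mat: flat square blue mat, 90 x 90 x 3 mm, fixed to the bench, place of the blue padlock. Origin: centre of its underside, on the bench; the top is 3 mm higher.
- yellow_mat: flat square yellow mat, 90 x 90 x 3 mm, fixed to the bench, place of the yellow padlock. Origin: centre of its underside, on the bench; the top is 3 mm higher.
- green_mat: flat square green mat, 90 x 90 x 3 mm, fixed to the bench, place of the green padlock. Origin: centre of its underside, on the bench; the top is 3 mm higher.
- long_mat: flat black rubber mat, 80 (own x) x 240 (own y) x 3 mm, fixed to the bench, place of the orange case. Origin: centre of its underside, on the bench; the top is 3 mm higher.
Things that resemble listed ones, but are neither listed nor needed, are in the scene too. Leave any purple look-alike of the yellow_padlock alone.

How it is judged:
At the end, for the whole second after the job is handed in: Each padlock lies flat (within 0.1 rad), right way up, on the mat of its own colour, the centre of its body within 15 mm of the mat's centre; the case lies flat on the long black mat, centre within 15 mm and lengthwise within 0.15 rad (either end first); all at rest and released (horizontal distance between yellow_padlock and yellow_mat below 0.015 m and angle between each of yellow_padlock, green_padlock, red_padlock, blue_padlock, case's own z axis and vertical below 0.1 rad and z of yellow_padlock in the frame of yellow_mat between 0.001 and 0.006 m and linear speed of each of yellow_padlock, green_padlock, red_padlock, blue_padlock, case below 0.01 m/s and angular speed of each of yellow_padlock, green_padlock, red_padlock, blue_padlock, case below 0.1 rad/s and contact force between the fingers and yellow_padlock below 0.05 N and horizontal distance between green_padlock and green_mat below 0.015 m and z of green_padlock in the frame of green_mat between 0.001 and 0.006 m and contact force between the fingers and green_padlock below 0.05 N and horizontal distance between red_padlock and red_mat below 0.015 m and z of red_padlock in the frame of red_mat between 0.001 and 0.006 m and contact force between the fingers and red_padlock below 0.05 N and horizontal distance between blue_padlock and blue_mat below 0.015 m and z of blue_padlock in the frame of blue_mat between 0.001 and 0.006 m and contact force between the fingers and blue_padlock below 0.05 N and horizontal distance between case and long_mat below 0.015 m and z of case in the frame of long_mat between 0.001 and 0.006 m and contact force between the fingers and case below 0.05 N and angle between the y axis of case and the y axis of long_mat, either way round below 0.15 rad); the robot touches nothing.
It fails at once if a padlock or the case is dropped: it falls free, touching nothing, at over 0.7 m/s (a drop of about 25 mm) ((linear speed of yellow_padlock above 0.7 m/s and contact force between anything else and yellow_padlock below 0.01 N) or (linear speed of green_padlock above 0.7 m/s and contact force between anything else and green_padlock below 0.01 N) or (linear speed of red_padlock above 0.7 m/s and contact force between anything else and red_padlock below 0.01 N) or (linear speed of blue_padlock above 0.7 m/s and contact force between anything else and blue_padlock below 0.01 N) or (linear speed of case above 0.7 m/s and contact force between anything else and case below 0.01 N)).
It fails at once if more than one piece is moved at a time: a large padlock or the case has been moved over 40 mm with a padlock still on it ((distance of red_padlock from where it was at the start of the episode above 0.04 m and contact force between red_padlock and yellow_padlock above 0.2 N) or (distance of red_padlock from where it was at the start of the episode above 0.04 m and contact force between red_padlock and green_padlock above 0.2 N) or (distance of blue_padlock from where it was at the start of the episode above 0.04 m and contact force between blue_padlock and yellow_padlock above 0.2 N) or (distance of blue_padlock from where it was at the start of the episode above 0.04 m and contact force between blue_padlock and green_padlock above 0.2 N) or (distance of case from where it was at the start of the episode above 0.04 m and contact force between case and yellow_padlock above 0.2 N) or (distance of case from where it was at the start of the episode above 0.04 m and contact force between case and green_padlock above 0.2 N) or (distance of case from where it was at the start of the episode above 0.04 m and contact force between case and red_padlock above 0.2 N) or (distance of case from where it was at the start of the episode above 0.04 m and contact force between case and blue_padlock above 0.2 N)).
It also fails if it takes over 133 s, if anything falls off the work surface, if the arm or the gripper's body presses on something with over 40 N, if the wrist force passes 120 N, or if a joint passes its speed limit or range.

## Working session

There is one attempt and no reset: what is moved stays moved. The work goes in short steps, Python scripts to look and compute and a tool call to move; the robot and the scene stay as the last step left them, time stands still between calls to the robot, and variables do not carry over. Pictures are saved under pics/ and viewed, at most 14 in all, crops included, and the job is handed in when it is done.

Besides the shell and the picture viewer there is one more tool, called after "Emit:" as name(argument=value, ...), one argument or row to a line, values as JSON. move_arm: Moves the arm, as the interface text tells. Its arguments: {"type":"object","properties":{"increments":{"type":"array","items":{"type":"array","items":{"type":"number"}}},"force":{"type":"number"}},"required":["increments"]}

```bash
mkdir -p pics; ls; python3 - <<'E'
from station import ctrl
import cv2
for n in ("top","scene"):
    p=ctrl.camera(n); cv2.imwrite(f"pics/{n}0.png",p["color"]); print(n,p["K"],p["distortion"],p["pose"])
    
o=ctrl.get_obs(); print(o)
E
```

```text
pics
top [[579.23170158   0.         318.59427119]
 [  0.         579.23170158 248.6723932 ]
 [  0.           0.           1.        ]] [-0.0489071  0.         0.         0.         0.       ] [[ 0.02427144 -0.99304446  0.11521111  0.35899983]
 [-0.99952852 -0.02627328 -0.01588852  0.00487216]
 [ 0.01880498 -0.11477115 -0.99321395  1.22287714]
 [ 0.          0.          0.          1.        ]]
scene [[610.94778079   0.         317.78479711]
 [  0.         610.94778079 246.65021511]
 [  0.           0.           1.        ]] [-0.19351264  0.          0.          0.          0.        ] [[ 0.28477055  0.54969225 -0.78533061  1.55783715]
 [ 0.95836022 -0.18141566  0.2205313  -0.29308464]
 [-0.02124692 -0.81543044 -0.57846502  0.84352197]
 [ 0.          0.          0.          1.        ]]
{'time_s': 0.1, 'qpos': array([ 1.20339127e+00,  3.00385914e-01,  1.52149964e+00, -4.05416266e-06,
        1.32070468e+00, -6.65949893e-02]), 'joint_vel': array([ 9.77579416e-06,  7.26681277e-04, -1.78539356e-03, -1.16553112e-04,
        9.53882791e-05, -2.82423890e-04]), 'tau': array([ 2.02644624e-03, -5.32651448e+01, -3.53279972e+01,  7.09747151e-02,
        2.34845770e-02, -6.81008555e-05]), 'ee_pos': array([0.16288049, 0.52508879, 0.20496751]), 'eef_rot': array([-3.14059702e+00, -6.24664491e-05,  2.84078356e+00]), 'force': array([-0.36589677,  0.01738981, -0.04189788]), 'moment': array([-0.01621546,  0.00453787,  0.00631481]), 'grip_force': 0.0, 'grip_width': 0.09415570583255842}
```

View pics/top0.png

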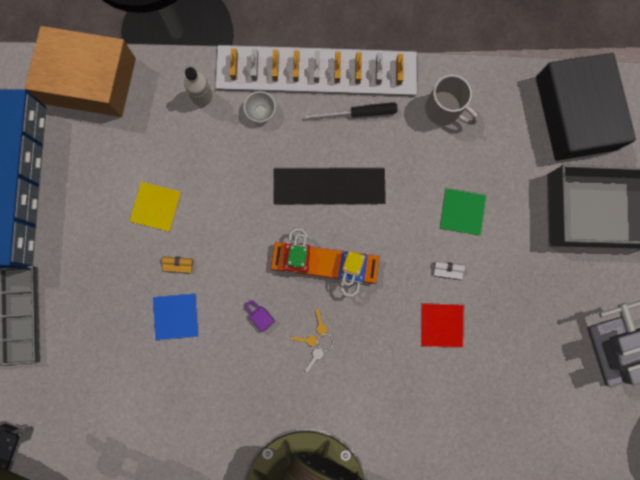

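View pics/scene0.png

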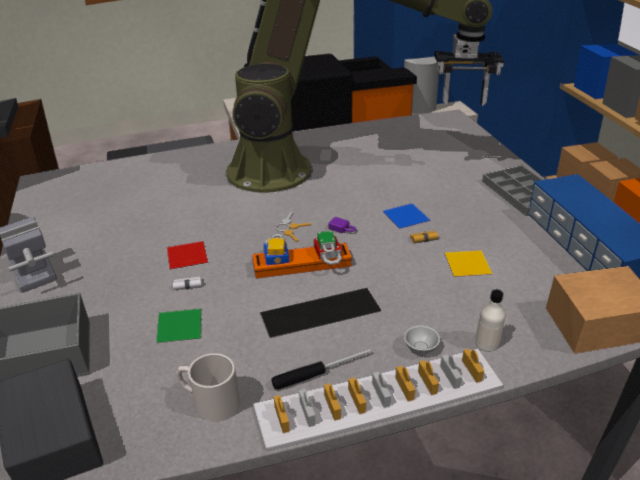

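Top view: the case is at about (325,262). Red lies at (298,258) with green on top and its shackle up-image. Blue lies at (354,265) with yellow on top and its shackle down-image. The purple decoy is at (260,316). Mats: yellow (155,206), green (463,212), blue (175,316), red (442,325), black (330,186).

```bash
cat > h.py <<'E'
import numpy as np, cv2
from station import ctrl
from scipy.spatial.transform import Rotation as R
def cam(n):
    o=ctrl.get_obs(); p=ctrl.camera(n)
    if n=="wrist":
        T=np.eye(4); T[:3,:3]=R.from_euler("xyz",o["eef_rot"]).as_matrix(); T[:3,3]=o["ee_pos"]
        p["pose"]=T@p["tool_from_camera"]
    return p
def w(p,uv,z):
    q=cv2.undistortPoints(np.float64(uv).reshape(-1,1,2),p["K"],p["distortion"])[:,0]
    d=np.c_[q,np.ones(len(q))]@p["pose"][:3,:3].T; c=p["pose"][:3,3]
    return (c+d*((z-c[2])/d[:,2])[:,None])[:,:2]
def rect(p,m,z):
    """largest blob of mask m, seen at height z: centre(world mm), sides mm, yaw of LONG side"""
    cs,_=cv2.findContours(np.uint8(m),cv2.RETR_EXTERNAL,cv2.CHAIN_APPROX_NONE)
    c=max(cs,key=cv2.contourArea); P=w(p,c[:,0],z)*1000
    (x,y),(a,b),t=cv2.minAreaRect(np.float32(P))
    if a<b: a,b,t=b,a,t+90
    return np.round([x,y,a,b,(t+90)%180-90],1)
HUE={"red":(172,6),"orange":(7,18),"yellow":(22,34),"green":(50,80),"blue":(105,125)}
def col(p,c,roi=None,s=110,v=50):
    h=cv2.cvtColor(p["color"],cv2.COLOR_BGR2HSV); lo,hi=HUE[c]; H=h[...,0]
    m=((H>=lo)&(H<=hi)) if lo<hi else ((H>=lo)|(H<=hi))
    m=m&(h[...,1]>s)&(h[...,2]>v)
    return m if roi is None else m&roi
def d(tx,ty,tz,yaw_deg=None):
    """increments total from the present pose to target (m, deg), turn last about present axes"""
    o=ctrl.get_obs(); M=R.from_euler("xyz",o["eef_rot"]).as_matrix()
    t=M.T@(np.array([tx,ty,tz])-o["ee_pos"])/.05
    y=np.degrees(o["eef_rot"][2]); out=[np.round(t,2)]
    if yaw_deg is not None: out.append(np.round(np.radians((y-yaw_deg+90)%180-90),3))
    return out
E
python3 - <<'E'
from h import *
p=cam("top")
for n in ("red_mat","blue_mat","yellow_mat","green_mat","long_mat"):
    for r in ctrl.cut_out(n,p)[:2]: print(n,round(r["conf"],2),np.round(r["centre"]),rect(p,r["mask"],.003))
for n,z in (("green_padlock",.074),("yellow_padlock",.074),("red_padlock",.054),("blue_padlock",.054),("case",.03)):
    for r in ctrl.cut_out(n,p)[:2]: print(n,round(r["conf"],2),np.round(r["centre"]),rect(p,r["mask"],z))
q=ctrl.camera("wrist"); print(q["tool_from_camera"],q["K"],q["distortion"])
E
```

```text
red_mat 0.84 [324. 443.] [ 346.3 -278.9   93.2   91.    -0.9]
blue_mat 0.8 [319. 175.] [350.2 282.4  89.8  88.7   7. ]
blue_mat 0.4 [188. 330.] [638.6 -35.3 240.   80.7 -87.7]
yellow_mat 0.71 [206. 154.] [583.5 337.   92.7  90.7  76.3]
green_mat 0.78 [212. 462.] [ 590.5 -322.6   91.1   88.5   -8.6]
green_mat 0.38 [255. 297.] [496.6  31.   72.5  42.3   1.5]
green_padlock 0.56 [256. 294.] [487.6  27.3  64.9  35.2  -9.7]
yellow_padlock 0.58 [265. 350.] [454.6 -80.4  69.   37.2 -17.2]
red_padlock 0.95 [260. 287.] [491.8  32.9  87.9  50.6   1.5]
case 0.95 [260. 324.] [469.8 -26.8  67.1  59.6  83.3]
case 0.7 [246. 290.] [494.6  32.6  89.7  53.9   1.5]
[[-3.78648426e-04 -9.70356582e-01 -2.41677390e-01  6.97122465e-02]
 [ 9.99999925e-01 -3.48078296e-04 -1.69185593e-04  8.85310054e-04]
 [ 8.00477000e-05 -2.41677436e-01  9.70356641e-01 -1.78999463e-01]
 [ 0.00000000e+00  0.00000000e+00  0.00000000e+00  1.00000000e+00]] [[337.68547748   0.         320.81063689]
 [  0.         337.68547748 234.15533486]
 [  0.           0.           1.        ]] [-0.04417966  0.          0.          0.          0.        ]
```

Emit:
move_arm(
  increments=[
    [1,-0.507,-0.485,0,0,0,0],
    [1,-0.507,-0.485,0,0,0,0],
    [1,-0.507,-0.485,0,0,0,0],
    [1,-0.507,-0.485,0,0,0,0],
    [1,-0.507,-0.485,0,0,0,0],
    [1,-0.507,-0.485,0,0,0,0],
    [1,-0.507,-0.485,0,0,0,0],
    [1,-0.507,-0.485,0,0,0,0],
    [1,-0.507,-0.485,0,0,0,0],
    [1,-0.507,-0.485,0,0,0,0],
    [1,-0.507,-0.485,0,0,0,0],
    [1,-0.507,-0.485,0,0,0,0],
    [1,-0.507,-0.485,0,0,0,0],
    [1,-0.507,-0.485,0,0,0,0],
    [1,-0.507,-0.485,0,0,0,0],
    [1,-0.507,-0.485,0,0,0,0],
    [1,-0.507,-0.485,0,0,0,0],
    [1,-0.507,-0.485,0,0,0,0],
    [1,0,0,0,0,0,-0.15],
    [1,0,0,0,0,0,-0.15],
  ],
)

```text
time_s: 2.7
ee_pos: [0.4696, -0.0277, 0.2052]
eef_rot: [3.142, -0.0, -3.138]
force: [-0.3, 0.2, 0.6]
grip_width: 0.0942
grip_force: 0.0
```

```bash
python3 - <<'E'
from h import *
p=cam("wrist"); cv2.imwrite("pics/w1.png",p["color"])
o=ctrl.get_obs(); print(o["ee_pos"],np.degrees(o["eef_rot"]),o["joint_vel"].round(2))
for c,z in (("green",.074),("yellow",.074),("red",.054),("blue",.054),("orange",.03)): print(c,rect(p,col(p,c),z))
E
```

```text
[ 0.46951341 -0.02729799  0.20531299] [ 1.79999497e+02 -1.50236891e-02 -1.79188520e+02] [ 0.02 -0.01  0.    0.   -0.    0.31]
green [ 536.4 -263.7   71.6   33.1   82.4]
yellow [526.  270.1  72.6  42.3  88.3]
red [ 354.4 -244.1   77.9   77.    89.7]
blue [355.7 239.7  78.1  77.2 -83.3]
orange [470.5  -8.3 101.3  59.4  83.9]
```

View pics/w1.png

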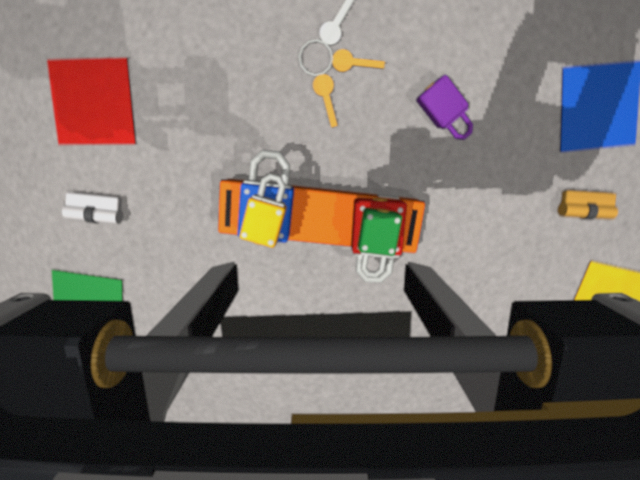

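The wrist view shows yellow on blue at (263,222), shackle up-image toward the robot, and green on red at (380,228), shackle away. The mats matched first by colour, so I'll restrict the search to the pile.

```bash
cat >> h.py <<'E'
def pile(p,box=(200,440,140,300)):
    r=np.zeros((480,640),bool); r[box[2]:box[3],box[0]:box[1]]=1; return r
E
python3 - <<'E'
from h import *
p=cam("wrist"); 
o=ctrl.get_obs(); print(o["ee_pos"],np.degrees(o["eef_rot"]),o["joint_vel"].round(2))
R0=pile(p)
for c,z in (("green",.074),("yellow",.074),("red",.054),("blue",.054),("orange",.03)): print(c,rect(p,col(p,c,R0),z))
g=col(p,"green",R0)
hsv=cv2.cvtColor(p["color"],cv2.COLOR_BGR2HSV)
for c,s in(("green",(380,228)),("yellow",(263,225))):
    print(c,[tuple(hsv[y,s[0]]) for y in range(s[1]-30,s[1]+36,4)])
v=np.zeros((480,640,3),np.uint8)
for c,k in (("green",(0,255,0)),("yellow",(0,255,255)),("red",(0,0,255)),("blue",(255,0,0)),("orange",(0,128,255))): v[col(p,c,R0)]=k
big=np.vstack([cv2.resize(a[145:290,205:435],None,fx=2,fy=2,interpolation=0) for a in (p["color"],v)])
cv2.imwrite("pics/w2.png",big)
E
```

```text
[ 0.46945501 -0.02699796  0.20540302] [ 1.79998027e+02 -5.58182342e-03 -1.79923062e+02] [ 0.01 -0.01  0.   -0.    0.    0.19]
green [475.5  28.5  41.2  35.7  -7.3]
yellow [466.7 -83.1  39.6  33.6 -17. ]
red [474.8  31.   57.3  52.1  -2.2]
blue [456.  -99.3  48.6  16.5  -7.3]
orange [470.7  -7.7 102.7  59.6  83.5]
green [(np.uint8(10), np.uint8(109), np.uint8(105)), (np.uint8(10), np.uint8(194), np.uint8(113)), (np.uint8(1), np.uint8(216), np.uint8(119)), (np.uint8(16), np.uint8(181), np.uint8(97)), (np.uint8(67), np.uint8(181), np.uint8(90)), (np.uint8(67), np.uint8(174), np.uint8(113)), (np.uint8(67), np.uint8(168), np.uint8(161)), (np.uint8(66), np.uint8(170), np.uint8(159)), (np.uint8(67), np.uint8(176), np.uint8(159)), (np.uint8(66), np.uint8(169), np.uint8(160)), (np.uint8(67), np.uint8(172), np.uint8(159)), (np.uint8(67), np.uint8(172), np.uint8(159)), (np.uint8(66), np.uint8(174), np.uint8(158)), (np.uint8(67), np.uint8(172), np.uint8(159)), (np.uint8(65), np.uint8(133), np.uint8(153)), (np.uint8(24), np.uint8(7), np.uint8(179)), (np.uint8(30), np.uint8(8), np.uint8(190))]
yellow [(np.uint8(113), np.uint8(32), np.uint8(105)), (np.uint8(20), np.uint8(26), np.uint8(195)), (np.uint8(26), np.uint8(215), np.uint8(228)), (np.uint8(28), np.uint8(202), np.uint8(230)), (np.uint8(28), np.uint8(208), np.uint8(229)), (np.uint8(28), np.uint8(206), np.uint8(229)), (np.uint8(28), np.uint8(204), np.uint8(229)), (np.uint8(28), np.uint8(204), np.uint8(229)), (np.uint8(28), np.uint8(206), np.uint8(229)), (np.uint8(28), np.uint8(203), np.uint8(229)), (np.uint8(28), np.uint8(204), np.uint8(228)), (np.uint8(28), np.uint8(208), np.uint8(229)), (np.uint8(25), np.uint8(188), np.uint8(226)), (np.uint8(13), np.uint8(10), np.uint8(179)), (np.uint8(16), np.uint8(15), np.uint8(183)), (np.uint8(17), np.uint8(13), np.uint8(181)), (np.uint8(10), np.uint8(12), np.uint8(185))]
```

View pics/w2.png

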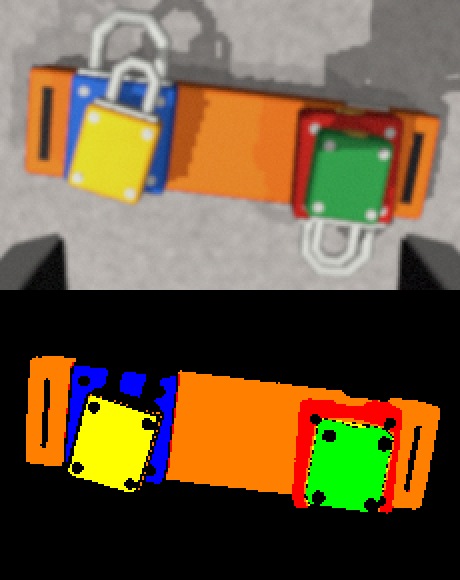

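Emit:
move_arm(
  increments=[
    [1,0,0,0,0,0,0.127],
    [1,0,0.4,0,0,0,0],
    [1,0,0.4,0,0,0,0],
    [1,0,0.32,0,0,0,0],
    [1,0,0,0.4,0,0,0],
    [1,0,0,0.4,0,0,0],
    [1,0,0,0.4,0,0,0],
    [1,0,0,0.4,0,0,0],
    [1,0,0,0.4,0,0,0],
    [1,0,0,0,0,0,0],
    [1,0,0,0,0,0,0],
    [1,0,0,0,0,0,0],
  ],
)

```text
time_s: 4.0
ee_pos: [0.4771, 0.0288, 0.1066]
eef_rot: [3.141, 0.002, 3.012]
force: [0.9, 0.0, 0.4]
grip_width: 0.0935
grip_force: 0.0
```

```bash
python3 - <<'E'
from h import *
p=cam("wrist"); cv2.imwrite("pics/w3.png",p["color"])
for v in (50,135): print(rect(p,col(p,"green",None,v=v),.074))
print(rect(p,col(p,"red",pile(p,(180,460,150,330))),.054))
print(d(.477,.0285,.057,-7.3))
E
```

```text
[474.7  29.9  41.9  34.   -7.4]
[486.   28.   33.3  19.1  82.6]
[474.   31.5  57.9  51.6  -2.2]
[array([ 0.  , -0.01,  0.99]), np.float64(-0.001)]
```

View pics/w3.png

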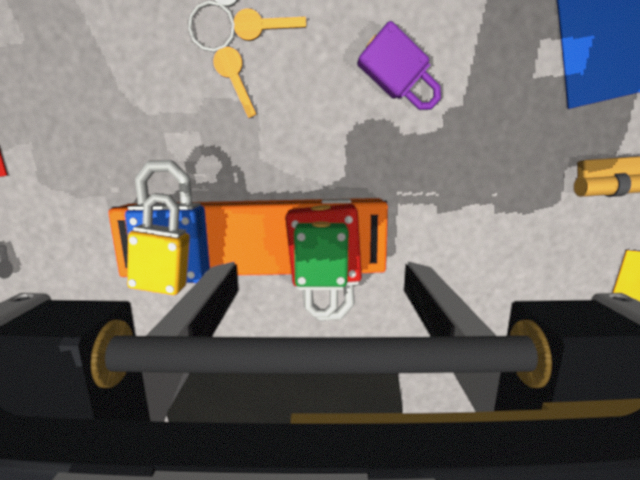

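Green sits centred between the fingertips at about (320,255), with red under it. I'll descend and grip.

Emit:
move_arm(
  increments=[
    [1,0,0,0.3,0,0,0],
    [1,0,0,0.3,0,0,0],
    [1,0,0,0.25,0,0,0],
    [1,0,0,0.13,0,0,0],
    [1,0,0,0,0,0,0],
    [1,0,0,0,0,0,0],
    [0,0,0,0,0,0,0],
    [0,0,0,0,0,0,0],
    [0,0,0,0,0,0,0],
    [0,0,0,0,0,0,0],
    [0,0,0,0,0,0,0],
    [0,0,0,0,0,0,0],
    [0,0,0,0,0,0,0],
    [0,0,0,0,0,0,0],
  ],
  force=20,
)

```text
time_s: 5.45
ee_pos: [0.4766, 0.0287, 0.0564]
eef_rot: [-3.142, -0.0, 3.014]
force: [-0.5, 0.2, 0.6]
grip_width: 0.0358
grip_force: 20.0
```

Emit:
move_arm(
  increments=[
    [0,0,0,-0.15,0,0,0],
    [0,0,0,-0.4,0,0,0],
    [0,0,0,-0.5,0,0,0],
    [0,0,0,-0.5,0,0,0],
    [0,0,0,-0.4,0,0,0],
    [0,-0.225,-0.476,0,0,0,0],
    [0,-0.225,-0.476,0,0,0,0],
    [0,-0.225,-0.476,0,0,0,0],
    [0,-0.225,-0.476,0,0,0,0],
    [0,-0.225,-0.476,0,0,0,0],
    [0,-0.225,-0.476,0,0,0,0],
    [0,-0.225,-0.476,0,0,0,0],
    [0,-0.225,-0.476,0,0,0,0],
    [0,-0.225,-0.476,0,0,0,0],
    [0,-0.225,-0.476,0,0,0,0],
    [0,-0.225,-0.476,0,0,0,0],
    [0,-0.225,-0.476,0,0,0,0],
    [0,-0.225,-0.476,0,0,0,0],
    [0,-0.225,-0.476,0,0,0,0],
  ],
)

```text
time_s: 7.35
ee_pos: [0.5904, -0.3228, 0.1543]
eef_rot: [3.141, -0.0, 3.014]
force: [1.0, 0.2, 0.0]
grip_width: 0.0359
grip_force: 20.0
```

```bash
python3 - <<'E'
from h import *
p=cam("wrist"); o=ctrl.get_obs(); print(o["ee_pos"],o["grip_width"]); 
r=rect(p,col(p,"green",pile(p,(225,420,150,300))),.154+.02); print("held?",r)
m=ctrl.cut_out("green_mat",p)
for q in m: print(q["conf"],rect(p,q["mask"],.003))
print(d(.5905,-.3226,.0064))
q=cam("top");print([ (round(a["conf"],2),rect(q,a["mask"],.074)) for a in ctrl.cut_out("green_padlock",q)])
cv2.imwrite("pics/w4.png",p["color"])
E
```

```text
[ 0.59057925 -0.32606902  0.15399916] 0.03565517318048725
held? [ 564.2 -319.3   62.    42.5   -8.1]
0.6 [ 589.2 -322.1   90.7   88.1   82. ]
[array([-0.  ,  0.03,  2.95])]
[]
```

View pics/w4.png

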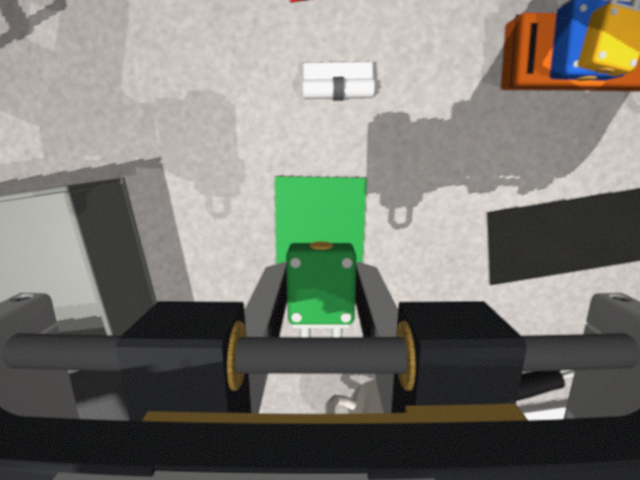

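Emit:
move_arm(
  increments=[
    [0,0,0.03,0.4,0,0,0],
    [0,0,0,0.5,0,0,0],
    [0,0,0,0.5,0,0,0],
    [0,0,0,0.5,0,0,0],
    [0,0,0,0.5,0,0,0],
    [0,0,0,0.3,0,0,0],
    [0,0,0,0.15,0,0,0],
    [0,0,0,0.06,0,0,0],
    [0,0,0,0.05,0,0,0],
    [0,0,0,0,0,0,0],
    [0,0,0,0,0,0,0],
    [0,0,0,0,0,0,0],
  ],
)

```text
time_s: 8.75
ee_pos: [0.5907, -0.3205, 0.0065]
eef_rot: [-3.141, 0.001, 3.014]
force: [-0.5, 0.3, -1.1]
grip_width: 0.0355
grip_force: 20.0
```

Emit:
move_arm(
  increments=[
    [0,0,0,0.02,0,0,0],
    [0,0,0,0,0,0,0],
    [0.65,0,0,0,0,0,0],
    [0.65,0,0,0,0,0,0],
    [0.65,0,0,0,0,0,0],
    [0.65,0,0,0,0,0,0],
    [0.65,0,0,0,0,0,0],
    [0.65,0,0,-0.2,0,0,0],
    [0.65,0,0,-0.5,0,0,0],
    [0.65,0,0,-0.7,0,0,0],
    [0.65,0,0,-0.7,0,0,0],
    [0.65,0,0,-0.7,0,0,0],
    [0.65,0,0,-0.2,0,0,0],
    [1,0,0,0,0,0,0],
    [1,0,0,0,0,0,0],
  ],
)

```text
time_s: 10.25
ee_pos: [0.5901, -0.3201, 0.1537]
eef_rot: [3.141, -0.002, 3.014]
force: [-1.2, 0.5, -0.7]
grip_width: 0.0736
grip_force: 0.0
```

```bash
python3 - <<'E'
from h import *
p=cam("wrist"); cv2.imwrite("pics/w5.png",p["color"]); o=ctrl.get_obs(); print(o["ee_pos"],o["eef_rot"])
for n,z in (("green_mat",.003),("green_padlock",.023)):
  for q in ctrl.cut_out(n,p): print(n,q["conf"],rect(p,q["mask"],z))
g=cv2.cvtColor(p["color"],cv2.COLOR_BGR2HSV)
print(g[215,320],g[260,320],d(.467,-.083,.15,-17))
E
```

```text
[ 0.58997273 -0.32000793  0.15314549] [ 3.14055140e+00 -2.33302371e-03  3.01376948e+00]
green_mat 0.69 [ 589.9 -323.    92.4   90.8   81.7]
green_mat 0.25 [461.3 -67.2 140.5  67.9  84. ]
green_padlock 0.84 [ 600.9 -321.5   66.7   35.7   -8.1]
[ 67 172 173] [ 67 185  95] [array([3.04, 4.39, 0.08]), np.float64(0.169)]
```

View pics/w5.png

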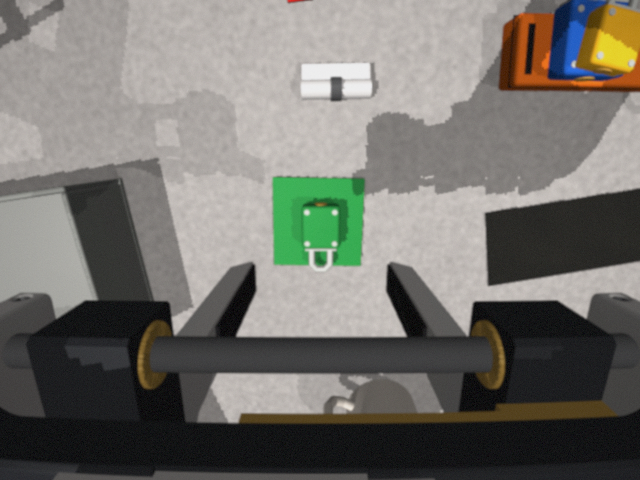

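Green lies on its mat, centred within about 4 mm: the body is at (321,226) and the mat at (319,221). Next is yellow.

Emit:
move_arm(
  increments=[
    [1,0.253,0.366,0,0,0,0],
    [1,0.253,0.366,0,0,0,0],
    [1,0.253,0.366,0,0,0,0],
    [1,0.253,0.366,0,0,0,0],
    [1,0.253,0.366,0,0,0,0],
    [1,0.253,0.366,0,0,0,0],
    [1,0.253,0.366,0,0,0,0],
    [1,0.253,0.366,0,0,0,0],
    [1,0.253,0.366,0,0,0,0],
    [1,0.253,0.366,0,0,0,0],
    [1,0.253,0.366,0,0,0,0],
    [1,0.253,0.366,0,0,0,0],
    [1,0,0,0.2,0,0,0.085],
    [1,0,0,0.4,0,0,0.085],
    [1,0,0,0.32,0,0,0],
    [1,0,0,0,0,0,0],
    [1,0,0,0,0,0,0],
    [1,0,0,0,0,0,0],
  ],
)

```text
time_s: 12.2
ee_pos: [0.4683, -0.0833, 0.1096]
eef_rot: [3.142, 0.001, 2.844]
force: [0.1, 0.1, -0.4]
grip_width: 0.094
grip_force: 0.0
```

```bash
python3 - <<'E'
from h import *
p=cam("wrist"); cv2.imwrite("pics/w6.png",p["color"]); B=pile(p,(180,460,150,330))
r=rect(p,col(p,"yellow",B),.074);print(r, rect(p,col(p,"red"),.054),rect(p,col(p,"blue",B),.054))
print([rect(p,q["mask"],.074) for q in ctrl.cut_out("yellow_padlock",p)])
print(d(r[0]/1e3,r[1]/1e3,.057,r[4]))
E
```

```text
[470.9 -84.6  32.6  30.4  73.5] [ 356.1 -238.5   74.    73.2   89.2] [ 457.6 -101.    54.1   17.7  -11.6]
[array([453.6, -79.5,  67.7,  35.3, -16.5])]
[array([-0.06, -0.01,  1.05]), np.float64(1.561)]
```

View pics/w6.png

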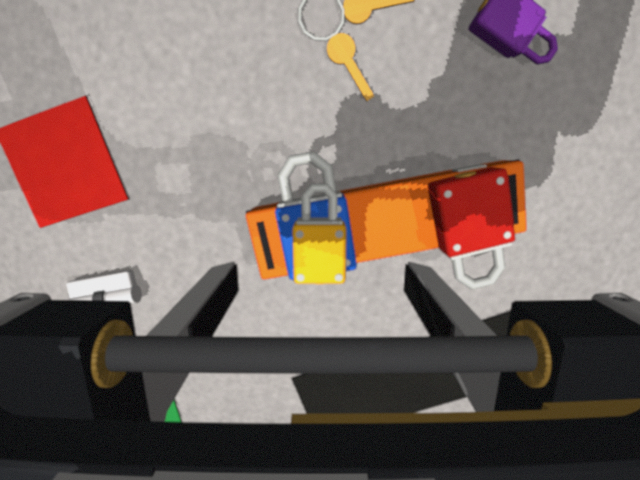

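Yellow at (320,255) is centred between the fingers, and the whole-lock mask puts its body at (466,-83) mm. I'll grip, lift and carry it to the yellow mat at (583.5,337).

Emit:
move_arm(
  increments=[
    [1,0.04,0,0.3,0,0,0],
    [1,0,0,0.35,0,0,0],
    [1,0,0,0.25,0,0,0],
    [1,0,0,0.15,0,0,0],
    [1,0,0,0,0,0,0],
    [1,0,0,0,0,0,0],
    [0,0,0,0,0,0,0],
    [0,0,0,0,0,0,0],
    [0,0,0,0,0,0,0],
    [0,0,0,0,0,0,0],
    [0,0,0,0,0,0,0],
    [0,0,0,0,0,0,0],
    [0,0,0,0,0,0,0],
    [0,0,0,0,0,0,0],
  ],
  force=20,
)

```text
time_s: 13.7
ee_pos: [0.466, -0.0826, 0.0565]
eef_rot: [-3.142, 0.0, 2.844]
force: [-0.4, -0.0, 0.1]
grip_width: 0.0358
grip_force: 20.0
```

```bash
python3 - <<'E'
from h import *
print(d(.5835,.337,.157))
E
```

```text
[array([ 0.22,  8.71, -2.01])]
```

Emit:
move_arm(
  increments=[
    [0,0,0,-0.15,0,0,0],
    [0,0,0,-0.4,0,0,0],
    [0,0,0,-0.5,0,0,0],
    [0,0,0,-0.5,0,0,0],
    [0,0,0,-0.4,0,0,0],
    [0,0.015,0.581,0,0,0,0],
    [0,0.015,0.581,0,0,0,0],
    [0,0.015,0.581,0,0,0,0],
    [0,0.015,0.581,0,0,0,0],
    [0,0.015,0.581,0,0,0,0],
    [0,0.015,0.581,0,0,0,0],
    [0,0.015,0.581,0,0,0,0],
    [0,0.015,0.581,0,0,0,0],
    [0,0.015,0.581,0,0,0,0],
    [0,0.015,0.581,0,0,0,0],
    [0,0.015,0.581,0,0,0,0],
    [0,0.015,0.581,0,0,0,0],
    [0,0.015,0.581,0,0,0,0],
    [0,0.015,0.581,0,0,0,0],
    [0,0.015,0.581,0,0,0,0],
  ],
)

```text
time_s: 15.7
ee_pos: [0.5832, 0.3384, 0.1543]
eef_rot: [-3.141, -0.0, 2.844]
force: [-0.0, 0.0, -0.0]
grip_width: 0.0358
grip_force: 20.0
```

Emit:
move_arm(
  increments=[
    [0,0,0,0,0,0,0],
    [0,0,0,0,0,0,0],
  ],
)

```text
time_s: 15.9
ee_pos: [0.5829, 0.3373, 0.1537]
eef_rot: [-3.141, -0.0, 2.845]
force: [-0.3, -1.7, -1.8]
grip_width: 0.0359
grip_force: 20.0
```

```bash
python3 - <<'E'
from h import *
p=cam("wrist"); print([(q["conf"],rect(p,q["mask"],.003)) for q in ctrl.cut_out("yellow_mat",p)]); print(d(.5835,.337,.006))
E
```

```text
[(0.95, array([581.7, 337.1,  92. ,  90.3,  76.1]))]
[array([-0.01,  0.01,  2.96])]
```

Emit:
move_arm(
  increments=[
    [0,0,0,0.4,0,0,0],
    [0,0,0,0.5,0,0,0],
    [0,0,0,0.5,0,0,0],
    [0,0,0,0.5,0,0,0],
    [0,0,0,0.5,0,0,0],
    [0,0,0,0.3,0,0,0],
    [0,0,0,0.15,0,0,0],
    [0,0,0,0.06,0,0,0],
    [0,0,0,0.05,0,0,0],
    [0,0,0,0,0,0,0],
    [0,0,0,0,0,0,0],
    [0,0,0,0,0,0,0],
  ],
)

```text
time_s: 17.2
ee_pos: [0.5834, 0.3374, 0.0065]
eef_rot: [3.141, 0.001, 2.844]
force: [-0.4, -0.3, -0.8]
grip_width: 0.036
grip_force: 20.0
```

Emit:
move_arm(
  increments=[
    [0,0,0,0.02,0,0,0],
    [0,0,0,0,0,0,0],
    [0.65,0,0,0,0,0,0],
    [0.65,0,0,0,0,0,0],
    [0.65,0,0,0,0,0,0],
    [0.65,0,0,0,0,0,0],
    [0.65,0,0,0,0,0,0],
    [0.65,0,0,-0.2,0,0,0],
    [0.65,0,0,-0.5,0,0,0],
    [0.65,0,0,-0.7,0,0,0],
    [0.65,0,0,-0.7,0,0,0],
    [0.65,0,0,-0.7,0,0,0],
    [0.65,0,0,-0.2,0,0,0],
    [1,0,0,0,0,0,0],
    [1,0,0,0,0,0,0],
  ],
)

```text
time_s: 18.7
ee_pos: [0.5827, 0.3371, 0.1536]
eef_rot: [-3.14, -0.001, 2.844]
force: [0.6, -0.4, -1.3]
grip_width: 0.0734
grip_force: 0.0
```

```bash
python3 - <<'E'
from h import *
p=cam("wrist")
for n,z in (("yellow_mat",.003),("yellow_padlock",.023)):
  for q in ctrl.cut_out(n,p): print(n,q["conf"],rect(p,q["mask"],z))
print(d(.474,.0315,.15,-2.2))
E
```

```text
yellow_mat 0.84 [582.7 337.9  91.5  90.6 -13.1]
yellow_padlock 0.62 [572.1 342.   69.2  36.9 -17.9]
yellow_padlock 0.62 [368.5 128.6  46.9  41.8  59. ]
[array([ 0.28, -6.48,  0.08]), np.float64(-0.259)]
```

Yellow is within 2 mm of its mat centre. Next is red.

Emit:
move_arm(
  increments=[
    [1,0.0215,-0.498,0,0,0,0],
    [1,0.0215,-0.498,0,0,0,0],
    [1,0.0215,-0.498,0,0,0,0],
    [1,0.0215,-0.498,0,0,0,0],
    [1,0.0215,-0.498,0,0,0,0],
    [1,0.0215,-0.498,0,0,0,0],
    [1,0.0215,-0.498,0,0,0,0],
    [1,0.0215,-0.498,0,0,0,0],
    [1,0.0215,-0.498,0,0,0,0],
    [1,0.0215,-0.498,0,0,0,0],
    [1,0.0215,-0.498,0,0,0,0],
    [1,0.0215,-0.498,0,0,0,0],
    [1,0.0215,-0.498,0,0,0,0],
    [1,0,0,0.2,0,0,-0.13],
    [1,0,0,0.5,0,0,-0.13],
    [1,0,0,0.4,0,0,0],
    [1,0,0,0.17,0,0,0],
    [1,0,0,0,0,0,0],
    [1,0,0,0,0,0,0],
    [1,0,0,0,0,0,0],
  ],
)

```text
time_s: 20.85
ee_pos: [0.4752, 0.032, 0.0923]
eef_rot: [3.142, 0.001, 3.104]
force: [-0.2, 0.2, 0.7]
grip_width: 0.0943
grip_force: 0.0
```

```bash
python3 - <<'E'
from h import *
p=cam("wrist"); cv2.imwrite("pics/w7.png",p["color"]); B=pile(p,(230,420,150,330))
r=rect(p,col(p,"red",B),.054);print(r)
print([(q["conf"],rect(p,q["mask"],.054)) for q in ctrl.cut_out("red_padlock",p)],[(q["conf"],rect(p,q["mask"],.054)) for q in ctrl.cut_out("blue_padlock",p)])
print(d(r[0]/1e3,r[1]/1e3,.034,r[4]))
E
```

```text
[474.2  31.7  57.1  51.1  -2.2]
[(0.82, array([488.6,  31.2,  87.3,  51.5,  -2.2]))] []
[array([ 0.02, -0.01,  1.16]), np.float64(0.001)]
```

View pics/w7.png

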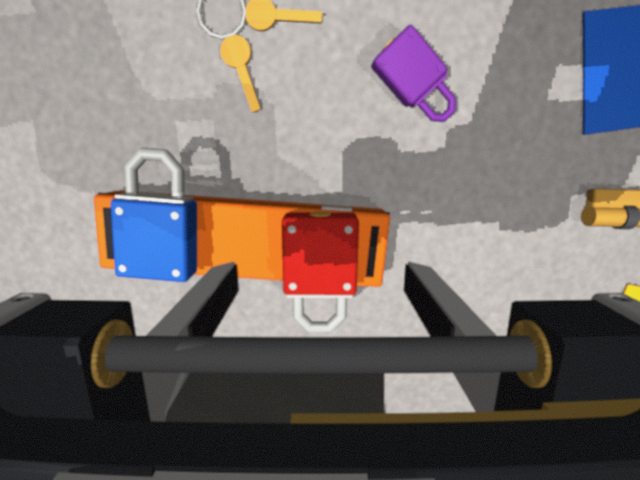

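Red at (320,253) is centred between the fingers, and blue at (152,240) stays clear. I'll grip red.

Emit:
move_arm(
  increments=[
    [1,0.02,0,0.35,0,0,0],
    [1,0,0,0.4,0,0,0],
    [1,0,0,0.26,0,0,0],
    [1,0,0,0.15,0,0,0],
    [1,0,0,0,0,0,0],
    [1,0,0,0,0,0,0],
    [0,0,0,0,0,0,0],
    [0,0,0,0,0,0,0],
    [0,0,0,0,0,0,0],
    [0,0,0,0,0,0,0],
    [0,0,0,0,0,0,0],
    [0,0,0,0,0,0,0],
    [0,0,0,0,0,0,0],
  ],
  force=30,
)

```text
time_s: 22.3
ee_pos: [0.4738, 0.032, 0.0335]
eef_rot: [-3.142, 0.0, 3.104]
force: [0.1, 0.2, 1.2]
grip_width: 0.0519
grip_force: 30.0
```

```bash
python3 - <<'E'
from h import *
print(d(.3465,-.279,.134))
E
```

```text
[array([ 2.31, -6.31, -2.01])]
```

Emit:
move_arm(
  increments=[
    [0,0,0,-0.15,0,0,0],
    [0,0,0,-0.4,0,0,0],
    [0,0,0,-0.5,0,0,0],
    [0,0,0,-0.5,0,0,0],
    [0,0,0,-0.4,0,0,0],
    [0,0.154,-0.421,0,0,0,0],
    [0,0.154,-0.421,0,0,0,0],
    [0,0.154,-0.421,0,0,0,0],
    [0,0.154,-0.421,0,0,0,0],
    [0,0.154,-0.421,0,0,0,0],
    [0,0.154,-0.421,0,0,0,0],
    [0,0.154,-0.421,0,0,0,0],
    [0,0.154,-0.421,0,0,0,0],
    [0,0.154,-0.421,0,0,0,0],
    [0,0.154,-0.421,0,0,0,0],
    [0,0.154,-0.421,0,0,0,0],
    [0,0.154,-0.421,0,0,0,0],
    [0,0.154,-0.421,0,0,0,0],
    [0,0.154,-0.421,0,0,0,0],
    [0,0.154,-0.421,0,0,0,0],
  ],
)

```text
time_s: 24.3
ee_pos: [0.3459, -0.2799, 0.1313]
eef_rot: [3.142, 0.0, 3.104]
force: [0.2, 0.7, -2.5]
grip_width: 0.0517
grip_force: 30.0
```

Emit:
move_arm(
  increments=[
    [0,0,0,0,0,0,0],
    [0,0,0,0,0,0,0],
  ],
)

```text
time_s: 24.5
ee_pos: [0.3463, -0.279, 0.1311]
eef_rot: [3.141, -0.0, 3.103]
force: [0.6, 0.3, -2.0]
grip_width: 0.0514
grip_force: 30.0
```

```bash
python3 - <<'E'
from h import *
p=cam("wrist"); print([(q["conf"],rect(p,q["mask"],.003)) for q in ctrl.cut_out("red_mat",p)]); print(d(.3465,-.279,.006))
E
```

```text
[(0.58, array([ 327.8, -278.3,   90.9,   54. ,   88.8]))]
[array([ 0.  , -0.01,  2.5 ])]
```

Emit:
move_arm(
  increments=[
    [0,0,0,0.4,0,0,0],
    [0,0,0,0.5,0,0,0],
    [0,0,0,0.5,0,0,0],
    [0,0,0,0.5,0,0,0],
    [0,0,0,0.3,0,0,0],
    [0,0,0,0.15,0,0,0],
    [0,0,0,0.08,0,0,0],
    [0,0,0,0.04,0,0,0],
    [0,0,0,0.02,0,0,0],
    [0,0,0,0,0,0,0],
    [0,0,0,0,0,0,0],
    [0,0,0,0,0,0,0],
  ],
)

```text
time_s: 25.8
ee_pos: [0.3465, -0.2793, 0.0067]
eef_rot: [-3.141, 0.0, 3.104]
force: [-0.8, 0.8, -2.2]
grip_width: 0.0519
grip_force: 30.0
```

Emit:
move_arm(
  increments=[
    [0.8,0,0,0,0,0,0],
    [0.8,0,0,0,0,0,0],
    [0.8,0,0,0,0,0,0],
    [0.8,0,0,0,0,0,0],
    [0.8,0,0,0,0,0,0],
    [0.8,0,0,-0.2,0,0,0],
    [0.8,0,0,-0.5,0,0,0],
    [0.8,0,0,-0.7,0,0,0],
    [0.8,0,0,-0.7,0,0,0],
    [0.8,0,0,-0.7,0,0,0],
    [0.8,0,0,-0.2,0,0,0],
    [1,0,0,0,0,0,0],
    [1,0,0,0,0,0,0],
  ],
)

```text
time_s: 27.1
ee_pos: [0.3461, -0.2788, 0.1556]
eef_rot: [3.141, -0.001, 3.104]
force: [0.0, -0.1, 0.2]
grip_width: 0.0878
grip_force: 0.0
```

```bash
python3 - <<'E'
from h import *
p=cam("wrist"); cv2.imwrite("pics/w8.png",p["color"])
for n,z in (("red_mat",.003),("red_padlock",.027)):
  for q in ctrl.cut_out(n,p): print(n,q["conf"],rect(p,q["mask"],z))
t=cam("top")
for q in ctrl.cut_out("blue_padlock",t): print("blue",q["conf"],rect(t,q["mask"],.054))
print(rect(t,col(t,"blue",pile(t,(320,400,220,310))),.054),d(.462,-.085,.15))
E
```

```text
red_mat 0.93 [ 346.  -278.3   89.8   89.4   -0.5]
red_padlock 0.78 [ 363.2 -279.3   88.4   52.8   -2.2]
red_padlock 0.3 [ 340.7 -278.1   84.7   84.5   89.5]
blue 0.61 [445.4 -80.4  87.8  52.   -8.6]
[461.  -83.8  54.3  50.1  -7.4] [array([-2.17,  3.96,  0.11])]
```

Emit:
move_arm(
  increments=[
    [1,-0.217,0.4,0,0,0,0],
    [1,-0.217,0.4,0,0,0,0],
    [1,-0.217,0.4,0,0,0,0],
    [1,-0.217,0.4,0,0,0,0],
    [1,-0.217,0.4,0,0,0,0],
    [1,-0.217,0.4,0,0,0,0],
    [1,-0.217,0.4,0,0,0,0],
    [1,-0.217,0.4,0,0,0,0],
    [1,-0.217,0.4,0,0,0,0],
    [1,-0.217,0.4,0,0,0,0],
    [1,0,0,0.2,0,0,0.1],
    [1,0,0,0.5,0,0,0],
    [1,0,0,0.4,0,0,0],
    [1,0,0,0.17,0,0,0],
    [1,0,0,0,0,0,0],
    [1,0,0,0,0,0,0],
    [1,0,0,0,0,0,0],
  ],
)

```text
time_s: 29.05
ee_pos: [0.4629, -0.0836, 0.0938]
eef_rot: [-3.141, 0.001, 3.004]
force: [0.3, -0.1, 0.2]
grip_width: 0.094
grip_force: 0.0
```

```bash
python3 - <<'E'
from h import *
p=cam("wrist"); cv2.imwrite("pics/w9.png",p["color"]); B=pile(p,(230,420,150,330))
r=rect(p,col(p,"blue",B),.054);print(r)
print([(q["conf"],rect(p,q["mask"],.054)) for q in ctrl.cut_out("blue_padlock",p)], rect(p,col(p,"orange",pile(p,(180,520,120,330))),.03))
print(d(r[0]/1e3,r[1]/1e3,.034,r[4]))
E
```

```text
[460.3 -83.6  54.3  50.1  -7. ]
[(0.88, array([443.8, -81.7,  88.7,  52.4,  -7.9]))] [470.9   4.6 131.2  60.6  83.7]
[array([ 0.05, -0.01,  1.19]), np.float64(-0.016)]
```

View pics/w9.png

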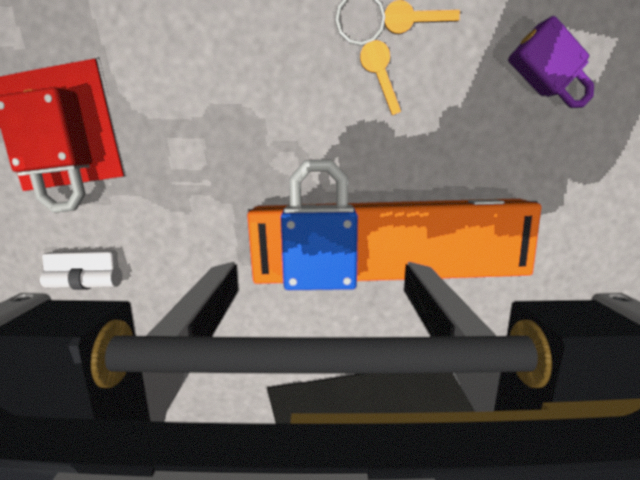

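Blue at (320,249) is centred and red sits on its mat at upper left. I'll grip blue.

Emit:
move_arm(
  increments=[
    [1,0.05,0,0.35,0,0,-0.016],
    [1,0,0,0.4,0,0,0],
    [1,0,0,0.28,0,0,0],
    [1,0,0,0.15,0,0,0],
    [1,0,0,0,0,0,0],
    [1,0,0,0,0,0,0],
    [0,0,0,0,0,0,0],
    [0,0,0,0,0,0,0],
    [0,0,0,0,0,0,0],
    [0,0,0,0,0,0,0],
    [0,0,0,0,0,0,0],
    [0,0,0,0,0,0,0],
    [0,0,0,0,0,0,0],
  ],
  force=30,
)

```text
time_s: 30.45
ee_pos: [0.46, -0.0831, 0.034]
eef_rot: [-3.141, 0.0, 3.02]
force: [-0.2, -1.7, 1.4]
grip_width: 0.0519
grip_force: 30.0
```

```bash
python3 - <<'E'
from h import *
print(d(.3505,.282,.134))
E
```

```text
[array([ 3.06,  6.98, -2.  ])]
```

15 rows of (0.204, 0.465).

Emit:
move_arm(
  increments=[
    [0,0,0,-0.15,0,0,0],
    [0,0,0,-0.4,0,0,0],
    [0,0,0,-0.5,0,0,0],
    [0,0,0,-0.5,0,0,0],
    [0,0,0,-0.4,0,0,0],
    [0,0.204,0.465,0,0,0,0],
    [0,0.204,0.465,0,0,0,0],
    [0,0.204,0.465,0,0,0,0],
    [0,0.204,0.465,0,0,0,0],
    [0,0.204,0.465,0,0,0,0],
    [0,0.204,0.465,0,0,0,0],
    [0,0.204,0.465,0,0,0,0],
    [0,0.204,0.465,0,0,0,0],
    [0,0.204,0.465,0,0,0,0],
    [0,0.204,0.465,0,0,0,0],
    [0,0.204,0.465,0,0,0,0],
    [0,0.204,0.465,0,0,0,0],
    [0,0.204,0.465,0,0,0,0],
    [0,0.204,0.465,0,0,0,0],
    [0,0.204,0.465,0,0,0,0],
  ],
)

```text
time_s: 32.45
ee_pos: [0.3498, 0.2826, 0.1317]
eef_rot: [-3.142, -0.0, 3.02]
force: [-0.6, -0.1, -2.6]
grip_width: 0.052
grip_force: 30.0
```

Emit:
move_arm(
  increments=[
    [0,0,0,0,0,0,0],
    [0,0,0,0,0,0,0],
  ],
)

```text
time_s: 32.65
ee_pos: [0.3501, 0.2817, 0.1315]
eef_rot: [-3.141, -0.0, 3.021]
force: [0.7, -1.0, -2.6]
grip_width: 0.0516
grip_force: 30.0
```

```bash
python3 - <<'E'
from h import *
p=cam("wrist"); print([(q["conf"],rect(p,q["mask"],.003)) for q in ctrl.cut_out("blue_mat",p)]); print(d(.3505,.282,.0065))
E
```

```text
[(0.81, array([330.4, 284.5,  43.1,  38.1,  83.1]))]
[array([0.  , 0.02, 2.5 ])]
```

Emit:
move_arm(
  increments=[
    [0,0,0.02,0.4,0,0,0],
    [0,0,0,0.5,0,0,0],
    [0,0,0,0.5,0,0,0],
    [0,0,0,0.5,0,0,0],
    [0,0,0,0.3,0,0,0],
    [0,0,0,0.15,0,0,0],
    [0,0,0,0.08,0,0,0],
    [0,0,0,0.04,0,0,0],
    [0,0,0,0.02,0,0,0],
    [0,0,0,0,0,0,0],
    [0,0,0,0,0,0,0],
    [0,0,0,0,0,0,0],
  ],
)

```text
time_s: 33.95
ee_pos: [0.3507, 0.2828, 0.0073]
eef_rot: [3.141, 0.0, 3.02]
force: [-0.1, 0.8, -2.8]
grip_width: 0.0521
grip_force: 30.0
```

Emit:
move_arm(
  increments=[
    [0.8,0,0,0,0,0,0],
    [0.8,0,0,0,0,0,0],
    [0.8,0,0,0,0,0,0],
    [0.8,0,0,0,0,0,0],
    [0.8,0,0,0,0,0,0],
    [0.8,0,0,-0.2,0,0,0],
    [0.8,0,0,-0.5,0,0,0],
    [0.8,0,0,-0.7,0,0,0],
    [0.8,0,0,-0.7,0,0,0],
    [0.8,0,0,-0.7,0,0,0],
    [0.8,0,0,-0.2,0,0,0],
    [1,0,0,0,0,0,0],
    [1,0,0,0,0,0,0],
  ],
)

```text
time_s: 35.25
ee_pos: [0.3502, 0.2824, 0.1561]
eef_rot: [-3.141, -0.001, 3.02]
force: [0.1, 1.0, -0.6]
grip_width: 0.0879
grip_force: 0.0
```

```bash
python3 - <<'E'
from h import *
p=cam("wrist"); cv2.imwrite("pics/w10.png",p["color"])
for n,z in (("blue_mat",.003),("blue_padlock",.027)):
  for q in ctrl.cut_out(n,p): print(n,q["conf"],rect(p,q["mask"],z))
t=cam("top")
for q in ctrl.cut_out("case",t): print("case",q["conf"],rect(t,q["mask"],.03))
print(d(.471,-.027,.20,84))
E
```

```text
blue_mat 0.65 [350.3 281.8  90.7  90.2 -83.5]
blue_padlock 0.84 [334.1 285.1  89.8  51.9  -7.1]
case 0.78 [469.6 -27.7 219.5  60.2  83.6]
case 0.26 [579.3 330.1  90.8  90.1  76.5]
[array([-3.15, -5.85, -0.88]), np.float64(1.554)]
```

Blue is within 2 mm of its mat centre. Next is the empty case, at (470,-28) with its length at 83.6°.

Emit:
move_arm(
  increments=[
    [1,-0.261,-0.489,0,0,0,0],
    [1,-0.261,-0.489,0,0,0,0],
    [1,-0.261,-0.489,0,0,0,0],
    [1,-0.261,-0.489,0,0,0,0],
    [1,-0.261,-0.489,0,0,0,0],
    [1,-0.261,-0.489,0,0,0,0],
    [1,-0.261,-0.489,0,0,0,0],
    [1,-0.261,-0.489,0,0,0,0],
    [1,-0.261,-0.489,0,0,0,0],
    [1,-0.261,-0.489,0,0,0,0],
    [1,-0.261,-0.489,0,0,0,0],
    [1,-0.261,-0.489,0,0,0,0],
    [1,0,0,0,0,0,0.142],
    [1,0,0,0,0,0,0.142],
    [1,0,0,0,0,0,0.142],
    [1,0,0,0,0,0,0.142],
    [1,0,0,0,0,0,0.142],
    [1,0,0,0,0,0,0.142],
    [1,0,0,0,0,0,0.142],
    [1,0,0,0,0,0,0.142],
  ],
)

```text
time_s: 37.5
ee_pos: [0.4702, -0.0276, 0.1564]
eef_rot: [-3.141, -0.0, 1.878]
force: [-1.3, -0.4, -0.2]
grip_width: 0.0939
grip_force: 0.0
```

Emit:
move_arm(
  increments=[
    [1,0,0,0,0,0,0.142],
    [1,0,0,0,0,0,0.142],
    [1,0,0,0,0,0,0.142],
    [1,0,0,0,0,0,0],
    [1,0,0,0,0,0,0],
    [1,0,0,0,0,0,0],
    [1,0,0,0,0,0,0],
  ],
)

```text
time_s: 38.2
ee_pos: [0.4704, -0.0276, 0.1569]
eef_rot: [-3.141, 0.0, 1.46]
force: [0.2, 0.4, -0.1]
grip_width: 0.0941
grip_force: 0.0
```

```bash
python3 - <<'E'
from h import *
p=cam("wrist"); cv2.imwrite("pics/w11.png",p["color"])
print([(q["conf"],rect(p,q["mask"],.03)) for q in ctrl.cut_out("case",p)],rect(p,col(p,"orange"),.03))
print(d(.4697,-.0277,.008,83.6))
E
```

```text
[(0.72, array([469.6, -26.8, 216. ,  59.5,  83.6]))] [469.9 -27.  218.   57.6  83.8]
[array([-0.  , -0.01,  2.98]), np.float64(-0.0)]
```

View pics/w11.png

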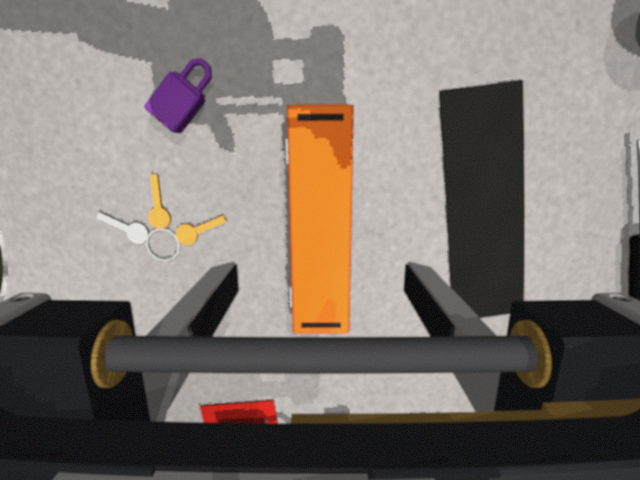

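The empty case spans (320,105–330) between the fingers, with the black mat at right (485,200). I'll grip the case.

Emit:
move_arm(
  increments=[
    [1,0,0,0.4,0,0,0],
    [1,0,0,0.5,0,0,0],
    [1,0,0,0.6,0,0,0],
    [1,0,0,0.6,0,0,0],
    [1,0,0,0.5,0,0,0],
    [1,0,0,0.28,0,0,0],
    [1,0,0,0.1,0,0,0],
    [1,0,0,0,0,0,0],
    [1,0,0,0,0,0,0],
    [0,0,0,0,0,0,0],
    [0,0,0,0,0,0,0],
    [0,0,0,0,0,0,0],
    [0,0,0,0,0,0,0],
    [0,0,0,0,0,0,0],
    [0,0,0,0,0,0,0],
    [0,0,0,0,0,0,0],
  ],
  force=45,
)

```text
time_s: 39.9
ee_pos: [0.4703, -0.0276, 0.008]
eef_rot: [-3.141, 0.0, 1.458]
force: [-1.8, 0.4, 3.1]
grip_width: 0.0577
grip_force: 45.0
```

```bash
python3 - <<'E'
from h import *
t=cam("top"); h=cv2.cvtColor(t["color"],cv2.COLOR_BGR2GRAY)
print(rect(t,(h<50)&pile(t,(260,395,155,215)),.003), d(.6386,-.0353,.07,92.3))
E
```

```text
[636.8 -34.2 233.2  74.7 -88.3] [array([ 0.23,  3.36, -1.24]), np.float64(-0.153)]
```

Emit:
move_arm(
  increments=[
    [0,0,0,-0.1,0,0,0],
    [0,0,0,-0.25,0,0,0],
    [0,0,0,-0.4,0,0,0],
    [0,0,0,-0.35,0,0,0],
    [0,0,0,-0.15,0,0,0],
    [0,0.023,0.372,0,0,0,0],
    [0,0.023,0.372,0,0,0,0],
    [0,0.023,0.372,0,0,0,0],
    [0,0.023,0.372,0,0,0,0],
    [0,0.023,0.372,0,0,0,0],
    [0,0.023,0.372,0,0,0,0],
    [0,0.023,0.372,0,0,0,0],
    [0,0.023,0.372,0,0,0,0],
    [0,0.023,0.372,0,0,0,0],
    [0,0,0,0,0,0,-0.05],
    [0,0,0,0,0,0,-0.05],
    [0,0,0,0,0,0,-0.05],
    [0,0,0,0,0,0,0],
    [0,0,0,0,0,0,0],
    [0,0,0,0,0,0,0],
  ],
)

```text
time_s: 41.95
ee_pos: [0.6378, -0.0362, 0.0704]
eef_rot: [-3.141, 0.0, 1.607]
force: [0.3, 0.0, -4.5]
grip_width: 0.0575
grip_force: 45.0
```

```bash
python3 - <<'E'
from h import *
p=cam("wrist"); cv2.imwrite("pics/w12.png",p["color"]); o=ctrl.get_obs()
print(o["ee_pos"],o["eef_rot"],o["grip_width"],rect(p,col(p,"orange",pile(p,(200,440,20,400))),o["ee_pos"][2]-.008+.03))
g=cv2.cvtColor(p["color"],cv2.COLOR_BGR2GRAY)
print([(q["conf"],rect(p,q["mask"],.003)) for q in ctrl.cut_out("long_mat",p)], d(.6385,-.0353,.011,92.2))
E
```

```text
[ 0.63779439 -0.03616548  0.07040006] [-3.14141469e+00 -3.03363105e-05  1.60683429e+00] 0.05776507404444936 [636.5   6.2 133.6  57.8 -88. ]
[] [array([0.02, 0.01, 1.19]), np.float64(-0.002)]
```

View pics/w12.png

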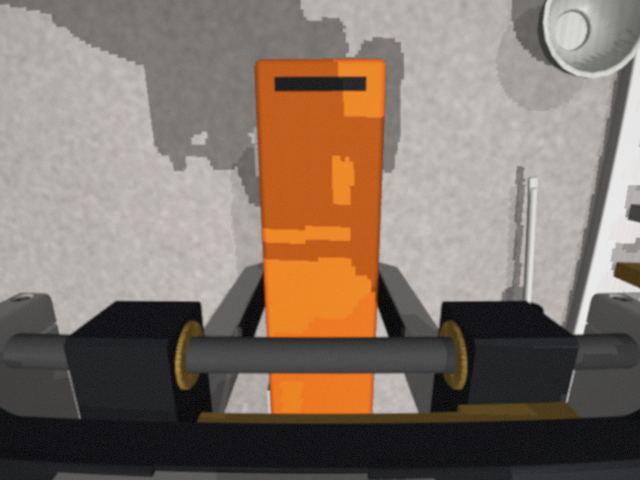

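The case is held level between the fingers, aligned at 92° over the mat. The screwdriver at (531,240) and bowl (585,30) are clear, so I'll lower it.

Emit:
move_arm(
  increments=[
    [0,0.02,0.01,0.3,0,0,0],
    [0,0,0,0.4,0,0,0],
    [0,0,0,0.25,0,0,0],
    [0,0,0,0.12,0,0,0],
    [0,0,0,0.06,0,0,0],
    [0,0,0,0.04,0,0,0],
    [0,0,0,0.02,0,0,0],
    [0,0,0,0,0,0,0],
    [0,0,0,0,0,0,0],
    [0,0,0,0,0,0,0],
  ],
)

```text
time_s: 43.05
ee_pos: [0.6385, -0.0352, 0.0113]
eef_rot: [3.141, 0.0, 1.608]
force: [0.4, 0.1, -3.8]
grip_width: 0.0575
grip_force: 45.0
```

Emit:
move_arm(
  increments=[
    [0.9,0,0,0,0,0,0],
    [0.9,0,0,0,0,0,0],
    [0.9,0,0,0,0,0,0],
    [0.9,0,0,0,0,0,0],
    [0.9,0,0,0,0,0,0],
    [0.9,0,0,0,0,0,0],
    [0.9,0,0,-0.2,0,0,0],
    [0.9,0,0,-0.5,0,0,0],
    [0.9,0,0,-0.7,0,0,0],
    [0.9,0,0,-0.7,0,0,0],
    [0.9,0,0,-0.7,0,0,0],
    [0.9,0,-0.5,-0.5,0,0,0],
    [0.9,0,-0.5,-0.5,0,0,0],
    [0.9,0,-0.8,0,0,0,0],
    [0.9,0,-0.8,0,0,0,0],
    [0.9,0,-0.8,0,0,0,0],
    [0.9,0,-0.8,0,0,0,0],
    [0.9,0,0,0,0,0,0],
    [0.9,0,0,0,0,0,0],
    [0.9,0,0,0,0,0,0],
  ],
)

```text
time_s: 45.05
ee_pos: [0.4294, -0.043, 0.2015]
eef_rot: [3.141, 0.0, 1.608]
force: [0.0, -0.1, -0.2]
grip_width: 0.0842
grip_force: 0.0
```

```bash
python3 - <<'E'
from h import *
t=cam("top"); cv2.imwrite("pics/t2.png",t["color"])
for n,z in (("red_padlock",.027),("blue_padlock",.027),("green_padlock",.023),("yellow_padlock",.023),("case",.033)):
  for q in ctrl.cut_out(n,t): print(n,round(q["conf"],2),rect(t,q["mask"],z))
g=cv2.cvtColor(t["color"],cv2.COLOR_BGR2GRAY)
print("mat+case",rect(t,(col(t,"orange")|(g<50))&pile(t,(260,395,155,215)),.003),ctrl.get_obs()["joint_vel"].round(2))
E
```

```text
red_padlock 0.58 [ 365.8 -276.7   88.7   58.3   -0. ]
blue_padlock 0.67 [335.7 283.   90.9  58.5  -6.8]
green_padlock 0.84 [ 601.8 -320.6   69.9   39.4   -7.3]
green_padlock 0.36 [638.9 -35.3 220.4  63.2 -87.7]
yellow_padlock 0.98 [573.2 337.4  71.3  43.2 -15.1]
yellow_padlock 0.69 [356.5 104.9  58.9  36.   41.8]
case 0.73 [636.4 -35.3 219.2  62.7 -87.6]
mat+case [637.8 -33.7 236.3  76.9 -88.3] [-0.   -0.01  0.    0.   -0.    0.  ]
```

View pics/t2.png

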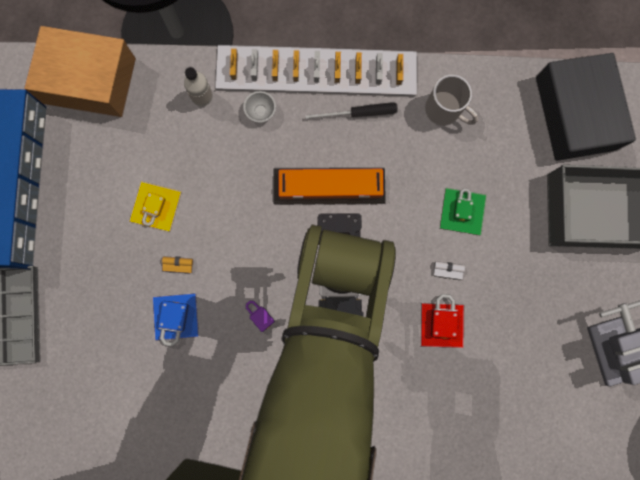

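All four padlocks lie on their own mats: yellow (152,207), green (465,208), blue (173,317) and red (445,322). The case is centred on the black mat at (330,185), and the arm is clear and still.

```bash
python3 -c "
from station import ctrl
print(ctrl.hand_in())"
```

```text
the job is handed in; nothing more can be done
None
```

The job is handed in at about 45 s of the 133 s allowed: my last measurements put each padlock within about 4 mm of its own mat's centre and the case within about 2 mm and square on the long black mat, with everything released; the hand-in returned no verdict.

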